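# Load the bottle carousel in order

## Robot

A 7-joint arm with a two-finger parallel gripper is mounted at the origin on a cart in front of the work surface, level with it; the furniture and walls round the work are solid. World frame = base frame: x ahead of the robot, y to its left, z up, the work surface at z = 0. Lengths are in m, angles in rad, forces in N, time in s.
With the tool pointing down it reaches from about 0.4 to 0.85 m from the base axis. Payload 10.4 kg.
Tool frame: the origin (TCP) lies between the finger pads; the fingertips stand ahead of it and the grasp point (between the pads) lies 5 mm behind it (manip.tip_extent is the z of the fingertips in the tool frame, in m); z points along the fingers, y is the line along which they close (so a half turn about z gives the same grasp; the last joint's range is limited). The gripper opens to 85 mm and grips with 20 to 120 N. Pads are 22 mm wide; open, the fingers measure 114 mm over their backs; the gripper's body (76 mm by 85 mm) begins 54 mm behind the grasp point. The pads swing forward as they close: fully open they stand 13 mm farther back than shut.
Start: joints at [1.229, 0.332, -0.065, 1.46, 0.022, 1.35, -0.088], TCP at [0.196, -0.594, 0.245] pointing down, gripper open.
Joint ranges: [-2.6, 2.6], [-0.5, 2.12], [-1.47, 1.34], [0.16, 2.42], [-1.27, 4.41], [0.06, 2.06], [-2.6, 2.6]. Speed limits (rad/s): [2.22, 2.22, 2.79, 2.79, 3.14, 3.14, 3.14].

## Interface

Orientations are given as a unit quaternion [x, y, z, w].
In Python, from workcell import status, viewer, manip gives the robot as it stands.
- The arm moves only by the tool play_rows, never from a script. Its argument "plan" is one flat list of numbers, 7 for each row, row after row: the turn, a rotation vector about the tool's x, y, z in degrees, then the shift along the tool's x, y, z in m, then the opening, from 0 (shut) to 1 (fully open). In form: [ax, ay, az, dx, dy, dz, grip, ax, ay, az, dx, dy, dz, grip, ...]. A call has 1 to 20 rows; each row is the pose to reach, as a shift and turn from the pose commanded when the call began, along the tool's axes at that moment; what a row does not reach only later rows make up. A row lasts 1/8 s, in which the tool goes at most 62.5 mm and 10.7 degrees, less where a joint would pass 70% of its speed; a pose out of reach is approached as far as the arm can. A call with a gripper value outside its range is refused whole. The fingers move at their own pace and stop on an object; "squeeze" is the grip in N (left out, the last holds). Time passes only in rows, so rows that repeat a pose let the fingers close. It gives the time, the measured TCP pose, the force, the opening and the grip force at its end, in the units of the state.
- status.get_obs(): the state, without advancing time (a new reading comes with each control period).
- viewer.camera(name): name is "scene" or "side" or "wrist"; returns the picture (384x512x3 uint8, red, green, blue); there is no depth.
- viewer.camera_model(name): a dict with "fx", "fy", "cx", "cy" (pixels), "R" (3x3) and "t" (3): a world point X has camera coordinates R X + t. Camera axes: x right, y down, z forward; pixel columns grow to the right and rows downward; lengths in m; the calibration is good to about 2 mm. The wrist camera is an equidistant fisheye: a pixel r from the principal point sees the ray r / f radians off the axis. A picture is of the moment at which its call begins: read the wrist's pose just before it. camera_model takes no time and is no camera call; for the wrist camera it gives the pose at the moment of the call.
- manip.hand_in(): hands the job in; it is judged then, once.
The state is a dict: "clock": time; "joint_pos": joint angles; "joint_velocities": joint speeds; "tau": joint torques, N m; "position": TCP position; "ee_rot": TCP orientation; "ft_force": force on the tool from outside, world axes, zero at the start; "torque": the same for the moment, N m; "grip_width": opening from 0.0 (shut) to 1.0 (fully open); "grasp_force": force on a finger pad.
Only numpy, scipy, OpenCV 4.12 (cv2) and the standard library are available. Lean on these libraries where they do the work, as an engineer would, in place of code of your own. Each camera call takes 0.05 s, during which the arm holds its last target. There are 200 camera calls.

## Task

Load the bench carousel in sequence: first stand the small red threadlock bottle in the cup marked with one dot, then stand the taller brown dropper bottle in the cup marked with two dots. Both bottles must end upright on the floor of their cups, and neither may be tipped over on the way.

Things in the scene. Friction and masses are not known exactly. Their poses are not given: they have to be found in the camera images.
- threadlock_bottle: small red bottle with a slim blue nozzle, standing upright on the worktop; 25 mm across, 69 mm high: the round body is 42 mm high (grasp it there, from 30 to 40 mm above its foot, so that the fingertips stay clear of the cup), the nozzle above it is at most 16 mm across; origin at the centre of its underside, z up along the bottle
- dropper_bottle: brown glass dropper bottle with a black dropper top, standing upright on the worktop; 34 mm across, 102 mm high: the round body is 70 mm high (grasp it there, for instance 56 mm above its foot), the top above it is at most 24 mm across; origin at the centre of its underside, z up along the bottle
- slot_1 (a point): centre of the inner floor of the grey cup marked with one black dot, on a fixed aluminium disc 236 mm across, 10 mm high, with four equal round cups 90 degrees apart, 62 mm from its middle. All empty. Cups: 54 mm wide inside, 61 mm outside, 12 mm deep; floor 12 mm, rim 24 mm above the worktop. Site z up; x points from the disc's middle out to the dot, 13 mm wide, on the disc's rim
- slot_2 (a point): centre of the inner floor of the cup marked with two black dots on the disc outside it: the next cup clockwise (seen from above) from slot_1, 88 mm from it, same size and heights. Site z up. The cups with three and four dots follow clockwise and stay empty. In the disc's middle, between the cups, is a low hub 26 mm high
Not all that is in view belongs to the job. Leave any green or orange look-alike of the dropper_bottle alone.

How it is judged:
On the way, in this order (a step that is already met when the one before it is completed fails the run):
1. the threadlock bottle stands released in the cup with one dot, before the dropper bottle is in its cup (horizontal distance between threadlock_bottle and slot_1 below 0.018 m and z of threadlock_bottle in the frame of slot_1 below 0.006 m and angle between threadlock_bottle's own z axis and vertical below 0.17 rad and contact force between the fingers and threadlock_bottle below 0.3 N), for 0.2 s.
2. the dropper bottle stands released in the cup with two dots (horizontal distance between dropper_bottle and slot_2 below 0.018 m and z of dropper_bottle in the frame of slot_2 below 0.006 m and angle between dropper_bottle's own z axis and vertical below 0.17 rad and contact force between the fingers and dropper_bottle below 0.3 N), for 0.2 s.
At the end, for the whole second after the job is handed in: The threadlock bottle stands in the one-dot cup and the dropper bottle in the two-dot cup, each with its foot within 18 mm of the cup's centre and less than 6 mm above its floor, upright within 10 degrees, and at rest (horizontal distance between threadlock_bottle and slot_1 below 0.018 m and z of threadlock_bottle in the frame of slot_1 below 0.006 m and angle between each of threadlock_bottle, dropper_bottle's own z axis and vertical below 0.17 rad and linear speed of each of threadlock_bottle, dropper_bottle below 0.03 m/s and horizontal distance between dropper_bottle and slot_2 below 0.018 m and z of dropper_bottle in the frame of slot_2 below 0.006 m); the robot touches nothing.
It fails at once if the threadlock bottle is tipped over (leans more than 45 degrees) (angle between threadlock_bottle's own z axis and vertical above 0.785 rad).
It fails at once if the dropper bottle is tipped over (leans more than 45 degrees) (angle between dropper_bottle's own z axis and vertical above 0.785 rad).
It also fails if it takes over 64 s, if anything falls off the work surface, if the arm or the gripper's body presses on something with over 40 N, if the wrist force passes 120 N, or if a joint passes its speed limit or range.

## Working session

There is one attempt and no reset: what is moved stays moved. The work goes in short steps, Python scripts to look and compute and a tool call to move; the robot and the scene stay as the last step left them, time stands still between calls to the robot, and variables do not carry over. Pictures are saved under pics/ and viewed, at most 10 in all, crops included, and the job is handed in when it is done.

Besides the shell and the picture viewer there is one more tool, called after "Request:" as a command line: name --argument value ..., lists and objects as JSON in quotes. play_rows: Moves the arm, as the interface text tells. Its arguments: {"type":"object","properties":{"plan":{"type":"array","items":{"type":"number"}},"squeeze":{"type":"number"}},"required":["plan"]}

```bash
mkdir -p pics; ls; python3 - <<'E'
from workcell import status, viewer, manip
import cv2,numpy as np
o=status.get_obs();print({k:np.round(v,3).tolist() for k,v in o.items()}, manip.tip_extent)
ims=[]
for n in("scene","side","wrist"):
    m=viewer.camera_model(n);print(n,{k:np.round(v,4).tolist() for k,v in m.items()})
    im=viewer.camera(n);cv2.imwrite(f"pics/{n}0.png",im[:,:,::-1])
    ims.append(im[:,:,::-1])
E
```

```text
pics
{'clock': 0.0, 'joint_pos': [1.229, 0.333, -0.065, 1.461, 0.022, 1.35, -0.088], 'joint_velocities': [-0.001, -0.001, -0.001, -0.001, 0.0, 0.001, 0.001], 'tau': [0.0, -62.544, 0.049, -39.161, 0.016, 0.01, -0.0], 'position': [0.196, -0.593, 0.245], 'ee_rot': [0.987, 0.159, -0.0, -0.001], 'ft_force': [0.711, -0.134, 0.183], 'torque': [0.005, 0.012, 0.007], 'grasp_force': 0.0, 'grip_width': 1.004} 0.014
scene {'fx': 368.8177, 'fy': 368.8177, 'cx': 250.2075, 'cy': 188.5484, 'R': [[0.8445, 0.5352, -0.0204], [0.2252, -0.3893, -0.8932], [-0.486, 0.7497, -0.4493]], 't': [-0.4372, -0.048, 1.2646]}
side {'fx': 379.4993, 'fy': 379.4993, 'cx': 263.2234, 'cy': 189.2407, 'R': [[0.9979, -0.0642, -0.0126], [-0.0586, -0.7907, -0.6094], [0.0291, 0.6089, -0.7927]], 't': [-0.4814, 0.0996, 1.1135]}
wrist {'fx': 297.3186, 'fy': 297.3186, 'cx': 256.0395, 'cy': 186.8685, 'R': [[0.3128, -0.9498, -0.0011], [-0.9098, -0.2999, 0.2869], [-0.2728, -0.0888, -0.958]], 't': [-0.6239, -0.0372, 0.3808]}
```

View pics/scene0.png

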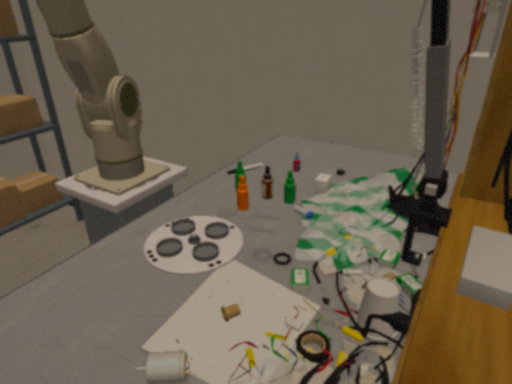

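View pics/side0.png

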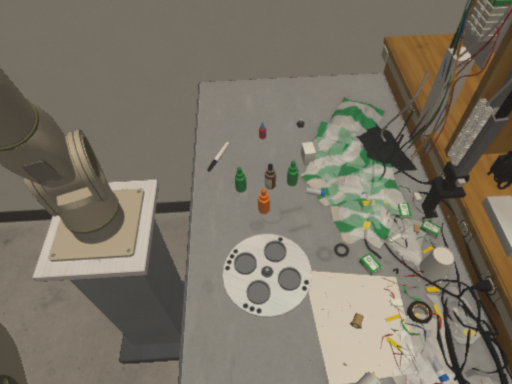

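The scene picture shows a red bottle at (296,162), a brown one at (267,183), green ones at (240,175) and (289,188), an orange one at (243,193) and the carousel at (195,244). In the side picture the red bottle is at (262,131), the brown one at (270,177), the green ones at (240,180) and (292,173), the orange one at (264,202) and the disc at (267,273). The brown bottle with the black top is the dropper, and the green and orange ones are look-alikes. I'll confirm this and read the dots in one enlarged crop.

```bash
python3 - <<'E'
import cv2,numpy as np
a=cv2.imread("pics/side0.png")[115:325,215:320]
b=cv2.imread("pics/scene0.png")[145:280,135:310]
A=cv2.resize(a,None,fx=2.85,fy=2.85,interpolation=cv2.INTER_CUBIC)
B=cv2.resize(b,None,fx=2.8,fy=2.8,interpolation=cv2.INTER_CUBIC)
o=np.zeros((600,800,3),np.uint8);o[:A.shape[0],:A.shape[1]]=A;o[:B.shape[0],305:305+B.shape[1]]=B
cv2.imwrite("pics/crop0.png",o);print(A.shape,B.shape)
E
```

```text
(598, 299, 3) (378, 490, 3)
```

View pics/crop0.png

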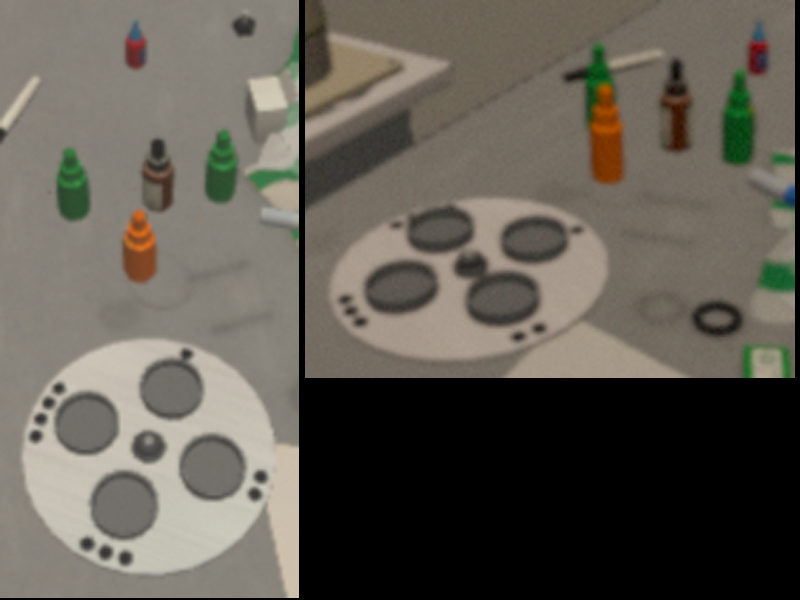

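The crop shows:
- **Brown dropper with black top:** side crop (157,175), scene crop (676,105). Its look-alikes are the green bottles at side crop (73,185) and (221,165), and the orange one at (140,245).
- **Red threadlock bottle:** side crop (136,47).
- **One-dot cup:** (172,388), with its dot at (187,354).
- **Two-dot cup:** (213,466), the next cup clockwise.

Next I triangulate these.

```bash
cat > h.py <<'E'
import numpy as np
from scipy.optimize import least_squares
from workcell import viewer
def ray(n,uv,m=None):
    m=m or viewer.camera_model(n);R=np.array(m['R']);t=np.array(m['t'])
    p=np.array([(uv[0]-m['cx'])/m['fx'],(uv[1]-m['cy'])/m['fy']])
    if n=='wrist':
        r=np.hypot(*p);d=np.array([*(p/r*np.sin(r)),np.cos(r)]) if r>1e-9 else np.array([0,0,1.])
    else: d=np.array([*p,1.])
    d=R.T@d;return -R.T@t,d/np.linalg.norm(d)
def tri(rays):
    A=sum(np.eye(3)-np.outer(d,d) for c,d in rays);b=sum((np.eye(3)-np.outer(d,d))@c for c,d in rays)
    X=np.linalg.solve(A,b);return X,[round(1e3*float(np.linalg.norm(np.cross(X-c,d))),1) for c,d in rays]
def onz(r,z): c,d=r;return c+d*(z-c[2])/d[2]
E
python3 - <<'E'
from h import *
s=lambda x,y:(215+(x+.5)/2.85-.5,115+(y+.5)/2.85-.5)
c=lambda x,y:(135+(x-305+.5)/2.8-.5,145+(y+.5)/2.8-.5)
P=dict(redtip=((136,22),(759,22)),redfoot=((136,66),(757,72)),brtop=((157,142),(676,62)),brfoot=((157,208),(676,149)),
s1=((172,387),(535,238)),s2=((213,465),(503,297)),s3=((124,504),(402,286)),s4=((87,423),(441,229)),dot1=((187,354),(577,230)),
g1=((70,150),(598,46)),g2=((223,132),(740,72)),orange=((139,212),(605,87)),whitebox=((265,85),(325,100)))
for k,(a,b) in P.items():
    X,e=tri([ray('side',s(*a)),ray('scene',c(*b))]);print(k,X.round(3),e)
E
```

```text
redtip [0.501 0.319 0.068] [0.0, 0.0]
redfoot [0.501 0.315 0.003] [2.3, 2.3]
brtop [0.51  0.105 0.098] [0.6, 0.6]
brfoot [ 0.511  0.099 -0.001] [3.4, 3.4]
s1 [ 0.506 -0.136  0.019] [0.6, 0.6]
s2 [ 0.537 -0.218  0.019] [0.2, 0.2]
s3 [ 0.454 -0.248  0.018] [0.8, 0.8]
s4 [ 0.424 -0.167  0.019] [1.1, 1.1]
dot1 [ 0.524 -0.097  0.012] [0.4, 0.4]
g1 [0.42  0.098 0.1  ] [0.2, 0.2]
g2 [0.579 0.113 0.099] [0.5, 0.5]
orange [0.485 0.013 0.102] [0.2, 0.2]
whitebox [ 0.537 -0.246  0.339] [139.4, 139.4]
```

Request:
play_rows --plan '[0,0,0,0.412,-0.278,0,0.7,0,0,0,0.412,-0.278,0,0.7,0,0,0,0.412,-0.278,0,0.7,0,0,0,0.412,-0.278,0,0.7,0,0,0,0.412,-0.278,0,0.7,0,0,0,0.412,-0.278,0,0.7,0,0,0,0.412,-0.278,0,0.7,0,0,0,0.412,-0.278,0,0.7,0,0,0,0.412,-0.278,0,0.7,0,0,0,0.576,-0.769,0.065,0.7,0,0,0,0.576,-0.769,0.065,0.7,0,0,0,0.576,-0.769,0.065,0.7,0,0,0,0.576,-0.769,0.065,0.7,0,0,0,0.576,-0.769,0.065,0.7,0,0,0,0.576,-0.769,0.065,0.7,0,0,0,0.576,-0.769,0.065,0.7,0,0,0,0.576,-0.769,0.065,0.7,0,0,0,0.576,-0.769,0.065,0.7,0,0,0,0.576,-0.769,0.065,0.7,0,0,0,0.576,-0.769,0.065,0.7]' --squeeze 30

```text
clock: 2.65
position: [0.5025, 0.3157, 0.1801]
ee_rot: [0.987, 0.158, -0.0, 0.001]
ft_force: [0.3, -0.7, -0.1]
grip_width: 0.703
grasp_force: 0.0
```

```bash
cat >> h.py <<'E'
from workcell import status
from scipy.spatial.transform import Rotation as Ro
def shift(target):
    o=status.get_obs();return (Ro.from_quat(o['ee_rot']).inv().apply(np.array(target)-o['position'])).round(4)
def proj(n,X):
    m=viewer.camera_model(n);p=np.array(m['R'])@X+m['t']
    if n=='wrist':
        th=np.arctan2(np.hypot(p[0],p[1]),p[2]);q=p[:2]/np.hypot(p[0],p[1])*th
    else: q=p[:2]/p[2]
    return (m['fx']*q[0]+m['cx'],m['fy']*q[1]+m['cy'])
E
python3 - <<'E'
from h import *
import cv2
for X in ([.501,.317,0],[.501,.317,.042],[.501,.318,.068]): print(np.round(proj('wrist',np.array(X)),1))
np.save('m1.npy',viewer.camera_model('wrist'),allow_pickle=True)
cv2.imwrite("pics/w1.png",viewer.camera('wrist')[:,:,::-1])
E
```

```text
[254.7 170.1]
[254.6 180.5]
[253.4 188.3]
```

View pics/w1.png

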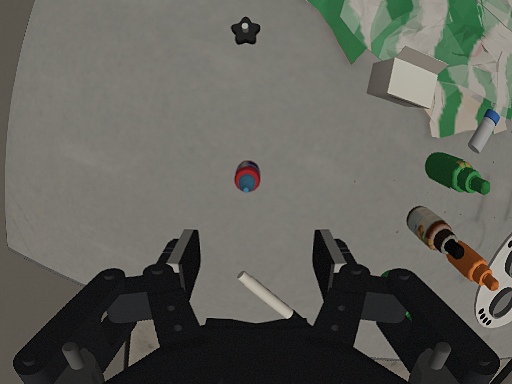

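The wrist view shows the red bottle with its body at (247,176) and its nozzle tip at (246,189). The cap on the floor is at (246,30), and the fingers are clear. I'll work out the correction from this.

```bash
python3 - <<'E'
from h import *
m=np.load('m1.npy',allow_pickle=True).item()
for uv,z in (((246,189),.068),((246.5,182),.042)): print(onz(ray('wrist',uv,m),z).round(4))
s=lambda x,y:(215+(x+.5)/2.85-.5,115+(y+.5)/2.85-.5)
c=lambda x,y:(135+(x-305+.5)/2.8-.5,145+(y+.5)/2.8-.5)
print(tri([ray('side',s(136,22)),ray('scene',c(759,22)),ray('wrist',(246,189),m)]))
print(-np.array(m['R']).T@m['t'], status.get_obs()['position'])
E
```

```text
[0.4985 0.3238 0.068 ]
[0.4973 0.3238 0.042 ]
(array([0.49951801, 0.32294268, 0.06596178]), [2.0, 0.4, 1.7])
[0.57188126 0.33912826 0.3102471 ] [0.50262093 0.31544318 0.18025974]
```

Request:
play_rows --plan '[0,0,0,-0.002,-0.0076,0.03,0.7,0,0,0,-0.002,-0.0076,0.06,0.7,0,0,0,-0.002,-0.0076,0.09,0.7,0,0,0,-0.002,-0.0076,0.115,0.7,0,0,0,-0.002,-0.0076,0.13,0.7,0,0,0,-0.002,-0.0076,0.14,0.7,0,0,0,-0.002,-0.0076,0.148,0.7,0,0,0,-0.002,-0.0076,0.148,0.7,0,0,0,-0.002,-0.0076,0.148,0.5,0,0,0,-0.002,-0.0076,0.148,0.4,0,0,0,-0.002,-0.0076,0.148,0.33,0,0,0,-0.002,-0.0076,0.148,0.28,0,0,0,-0.002,-0.0076,0.148,0.2,0,0,0,-0.002,-0.0076,0.148,0.2,0,0,0,-0.002,-0.0076,0.148,0.2,0,0,0,-0.002,-0.0076,0.148,0.2,0,0,0,-0.002,-0.0076,0.148,0.2]' --squeeze 30

```text
clock: 4.82
position: [0.4978, 0.3239, 0.0326]
ee_rot: [0.987, 0.159, 0.0, 0.0]
ft_force: [-0.4, -0.9, 6.7]
grip_width: 0.281
grasp_force: 29.3
```

Request:
play_rows --plan '[0,0,0,0,0,-0.02,0.2,0,0,0,0,0,-0.06,0.2,0,0,0,0,0,-0.11,0.2,0,0,0,0,0,-0.16,0.2,0,0,0,0,0,-0.19,0.2,0,0,0,-0.009,0.03,-0.19,0.2,0,0,0,-0.022,0.07,-0.19,0.2,0,0,0,-0.037,0.12,-0.19,0.2,0,0,0,-0.053,0.17,-0.19,0.2,0,0,0,-0.068,0.22,-0.19,0.2,0,0,0,-0.084,0.27,-0.19,0.2,0,0,0,-0.099,0.32,-0.19,0.2,0,0,0,-0.115,0.37,-0.19,0.2,0,0,0,-0.127,0.41,-0.18,0.2,0,0,0,-0.136,0.439,-0.16,0.2,0,0,0,-0.136,0.439,-0.13,0.2,0,0,0,-0.136,0.439,-0.1,0.2,0,0,0,-0.136,0.439,-0.07,0.2,0,0,0,-0.136,0.439,-0.07,0.2,0,0,0,-0.136,0.439,-0.07,0.2]'

```text
clock: 7.32
position: [0.5068, -0.1356, 0.104]
ee_rot: [0.987, 0.159, 0.001, 0.0]
ft_force: [1.2, 0.2, 0.2]
grip_width: 0.279
grasp_force: 29.5
```

```bash
python3 - <<'E'
from h import *
import cv2
for X in ([.5064,-.136,.024],[.5365,-.218,.024],[.48,-.192,.026]): print(np.round(proj('wrist',np.array(X)),1))
print(status.get_obs()['position'])
np.save('m2.npy',viewer.camera_model('wrist'),allow_pickle=True)
w=viewer.camera('wrist')[:,:,::-1];s=viewer.camera('side')[205:325,205:325,::-1]
s=cv2.resize(s,None,fx=2.4,fy=2.4,interpolation=2)
o=np.zeros((384,800,3),np.uint8);o[:,:512]=w;o[:288,512:]=s
cv2.imwrite("pics/w2.png",o)
E
```

```text
[256.9 200.9]
[368.3 196.6]
[312.6 251.3]
[ 0.50684116 -0.13560945  0.10398791]
```

View pics/w2.png

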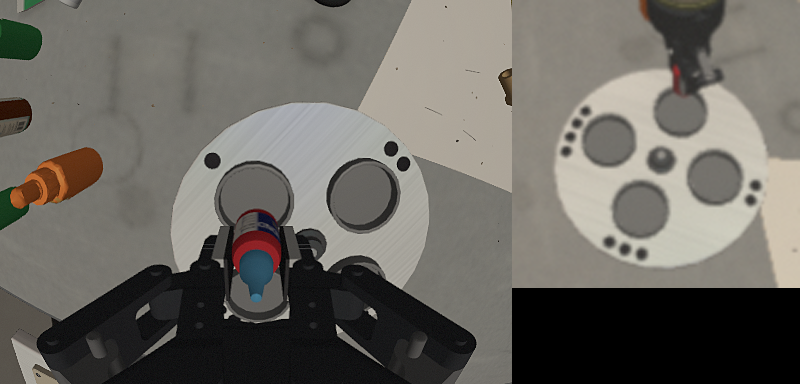

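The wrist picture shows the bottle upright in the grip at (257,250). The one-dot cup's rim is centred at (254,200) and the two-dot cup's at (363,195), both within about 2 mm of my estimate. I'm lowering it now.

Request:
play_rows --plan '[0,0,0,0,-0.0015,0.02,0.2,0,0,0,0,-0.0015,0.035,0.2,0,0,0,0,-0.0015,0.045,0.2,0,0,0,0,-0.0015,0.052,0.2,0,0,0,0,-0.0015,0.056,0.2,0,0,0,0,-0.0015,0.0585,0.2,0,0,0,0,-0.0015,0.0585,0.2,0,0,0,0,-0.0015,0.0585,0.2,0,0,0,0,-0.0015,0.0585,0.32,0,0,0,0,-0.0015,0.0585,0.4,0,0,0,0,-0.0015,0.0585,0.55,0,0,0,0,-0.0015,0.0585,0.55,0,0,0,0,-0.0015,0.0585,0.55]'

```text
clock: 9.05
position: [0.5056, -0.1342, 0.0438]
ee_rot: [0.987, 0.159, 0.0, 0.0]
ft_force: [0.2, 0.8, -0.1]
grip_width: 0.549
grasp_force: 0.0
```

Request:
play_rows --plan '[0,0,0,0,0,-0.02,0.55,0,0,0,0,0,-0.06,0.55,0,0,0,0,0,-0.11,0.55,0,0,0,0,0,-0.16,0.55,0,0,0,0,0,-0.176,0.55,0,0,0,0.02,-0.057,-0.176,0.6,0,0,0,0.04,-0.113,-0.176,0.7,0,0,0,0.06,-0.17,-0.176,0.7,0,0,0,0.08,-0.226,-0.176,0.7,0,0,0,0.08,-0.226,-0.166,0.7,0,0,0,0.08,-0.226,-0.156,0.7,0,0,0,0.08,-0.226,-0.156,0.7]'

```text
clock: 10.55
position: [0.5102, 0.1038, 0.1984]
ee_rot: [0.987, 0.158, -0.001, 0.0]
ft_force: [0.3, 0.3, -0.2]
grip_width: 0.696
grasp_force: 0.0
```

```bash
python3 - <<'E'
from h import *
import cv2
for X in ([.51,.106,.1],[.51,.106,.0]): print(np.round(proj('wrist',np.array(X)),1))
print(status.get_obs()['position'])
np.save('m3.npy',viewer.camera_model('wrist'),allow_pickle=True)
w=viewer.camera('wrist')[:,:,::-1];s=viewer.camera('side')[205:325,205:325,::-1]
s=cv2.resize(s,None,fx=2.4,fy=2.4,interpolation=2)
o=np.zeros((384,800,3),np.uint8);o[:,:512]=w;o[:288,512:]=s
cv2.imwrite("pics/w3.png",o)
E
```

```text
[254.  191.7]
[254.6 164.7]
[0.51022596 0.1037927  0.19843708]
```

View pics/w3.png

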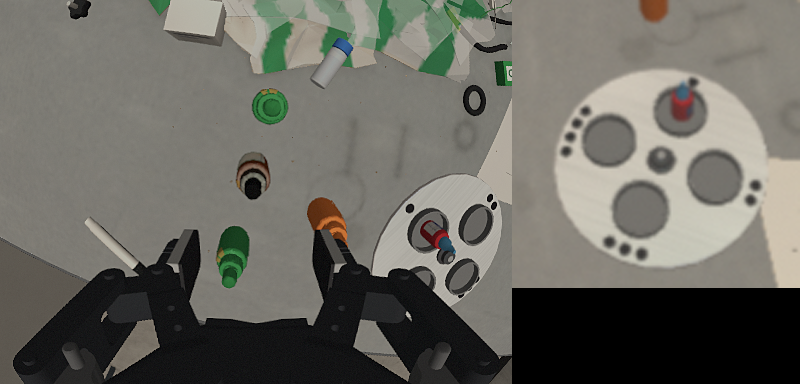

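The threadlock bottle stands in the one-dot cup. The dropper's black tip is at (252,190), about 2 mm from where I predicted, and the green and orange bottles clear the fingers. I'm going down to grasp it.

Request:
play_rows --plan '[0,0,0,0.001,-0.003,0.03,0.7,0,0,0,0.001,-0.003,0.06,0.7,0,0,0,0.001,-0.003,0.09,0.7,0,0,0,0.001,-0.003,0.115,0.7,0,0,0,0.001,-0.003,0.13,0.7,0,0,0,0.001,-0.003,0.14,0.7,0,0,0,0.001,-0.003,0.145,0.7,0,0,0,0.001,-0.003,0.145,0.7,0,0,0,0.001,-0.003,0.145,0.55,0,0,0,0.001,-0.003,0.145,0.48,0,0,0,0.001,-0.003,0.145,0.42,0,0,0,0.001,-0.003,0.145,0.3,0,0,0,0.001,-0.003,0.145,0.3,0,0,0,0.001,-0.003,0.145,0.3,0,0,0,0.001,-0.003,0.145,0.3,0,0,0,0.001,-0.003,0.145,0.3]' --squeeze 35

```text
clock: 12.65
position: [0.5111, 0.1085, 0.0551]
ee_rot: [0.987, 0.159, 0.0, 0.0]
ft_force: [0.8, -2.2, 5.3]
grip_width: 0.36
grasp_force: 34.7
```

```bash
python3 - <<'E'
from h import *
import cv2
w=viewer.camera('wrist')[120:340,150:360,::-1];s=viewer.camera('side')[130:230,220:320,::-1]
c=viewer.camera('scene')[140:225,215:320,::-1]
f=lambda a,k:cv2.resize(a,None,fx=k,fy=k,interpolation=2)
o=np.zeros((600,800,3),np.uint8);a=f(w,1.9);o[:a.shape[0],:a.shape[1]]=a;a=f(s,3);o[:300,400:700]=a;a=f(c,3.4);o[300:300+a.shape[0],400:400+a.shape[1]]=a
cv2.imwrite("pics/w4.png",o)
E
```

```text
(no output)
```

View pics/w4.png

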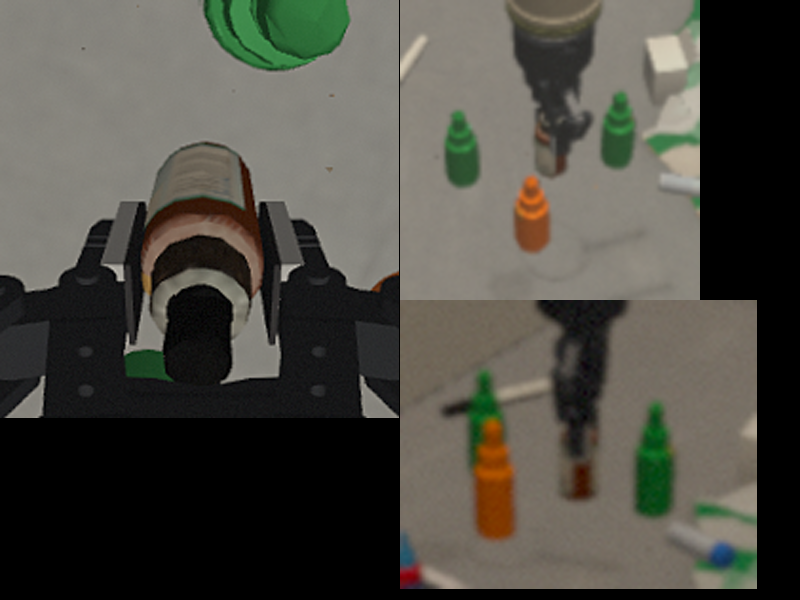

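The brown bottle stands upright between the pads, but they sit near its shoulder (TCP 55 mm, opening 0.36, where 34 mm would give 0.40). I'll open, go 4 mm lower and grasp again.

Request:
play_rows --plan '[0,0,0,0,0,0,0.45,0,0,0,0,0,0,0.6,0,0,0,0,0,0,0.6,0,0,0,0,0,0.002,0.6,0,0,0,0,0,0.004,0.6,0,0,0,0,0,0.004,0.6,0,0,0,0,0,0.004,0.5,0,0,0,0,0,0.004,0.45,0,0,0,0,0,0.004,0.4,0,0,0,0,0,0.004,0.3,0,0,0,0,0,0.004,0.3,0,0,0,0,0,0.004,0.3,0,0,0,0,0,0.004,0.3]' --squeeze 35

```text
clock: 14.42
position: [0.5109, 0.1085, 0.051]
ee_rot: [0.987, 0.159, 0.0, 0.0]
ft_force: [1.4, -1.3, 5.5]
grip_width: 0.367
grasp_force: 34.8
```

Request:
play_rows --plan '[0,0,0,0,0,-0.02,0.3,0,0,0,0,0,-0.05,0.3,0,0,0,0,0,-0.09,0.3,0,0,0,0,0,-0.13,0.3,0,0,0,0,0,-0.17,0.3,0,0,0,0,0,-0.19,0.3,0,0,0,-0.01,0.04,-0.19,0.3,0,0,0,-0.019,0.08,-0.19,0.3,0,0,0,-0.029,0.12,-0.19,0.3,0,0,0,-0.039,0.16,-0.19,0.3,0,0,0,-0.049,0.2,-0.19,0.3,0,0,0,-0.058,0.24,-0.19,0.3,0,0,0,-0.068,0.28,-0.19,0.3,0,0,0,-0.077,0.316,-0.19,0.3,0,0,0,-0.077,0.316,-0.15,0.3,0,0,0,-0.077,0.316,-0.11,0.3,0,0,0,-0.077,0.316,-0.08,0.3,0,0,0,-0.077,0.316,-0.07,0.3,0,0,0,-0.077,0.316,-0.07,0.3]'

```text
clock: 16.8
position: [0.5368, -0.2154, 0.1215]
ee_rot: [0.987, 0.159, 0.0, -0.0]
ft_force: [0.3, 0.3, 0.3]
grip_width: 0.364
grasp_force: 34.8
```

```bash
python3 - <<'E'
from h import *
import cv2
for X in ([.5375,-.216,.024],[.5375,-.216,.073]): print(np.round(proj('wrist',np.array(X)),1))
print(status.get_obs()['position'])
w=viewer.camera('wrist')[:,:,::-1];s=viewer.camera('side')[205:325,205:325,::-1]
c=viewer.camera('scene')[190:280,135:255,::-1]
f=lambda a,k:cv2.resize(a,None,fx=k,fy=k,interpolation=2)
o=np.zeros((600,800,3),np.uint8);o[:384,:512]=w;o[:288,512:]=f(s,2.4);a=f(c,2.4);o[300:300+a.shape[0],512:]=a
cv2.imwrite("pics/w5.png",o)
E
```

```text
[257.7 192.3]
[258.1 215.3]
[ 0.53677497 -0.21539183  0.12152465]
```

View pics/w5.png

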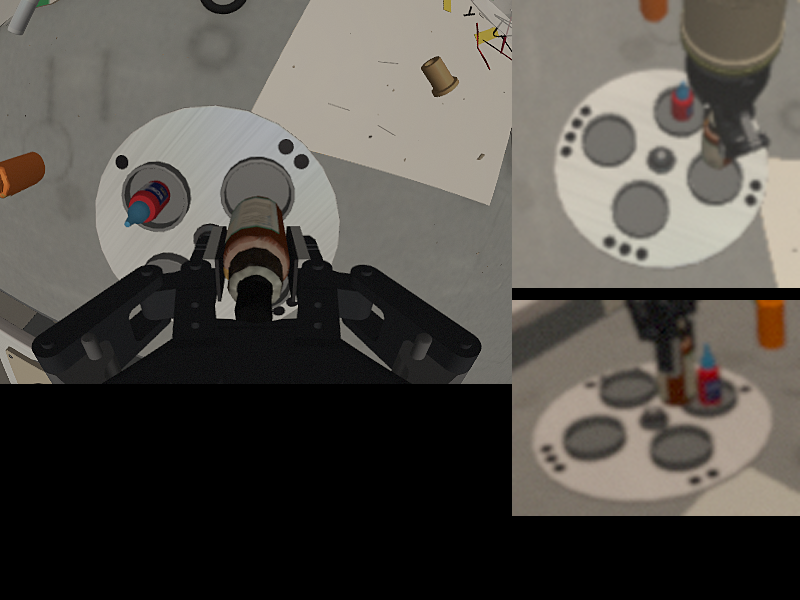

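The dropper hangs upright over the two-dot cup. The cup's rim is centred at (256,192), within 1 mm of my prediction, and the red bottle is still standing in its own cup. I'm lowering it and then releasing.

Request:
play_rows --plan '[0,0,0,0,0,0.02,0.3,0,0,0,0,0,0.035,0.3,0,0,0,0,0,0.045,0.3,0,0,0,0,0,0.052,0.3,0,0,0,0,0,0.056,0.3,0,0,0,0,0,0.0575,0.3,0,0,0,0,0,0.0575,0.3,0,0,0,0,0,0.0575,0.3,0,0,0,0,0,0.0575,0.4,0,0,0,0,0,0.0575,0.5,0,0,0,0,0,0.0575,0.62,0,0,0,0,0,0.0575,0.62,0,0,0,0,0,0.0575,0.62]'

```text
clock: 18.58
position: [0.5366, -0.2156, 0.0633]
ee_rot: [0.987, 0.159, 0.0, 0.0]
ft_force: [0.3, 0.1, 0.1]
grip_width: 0.621
grasp_force: 0.0
```

Request:
play_rows --plan '[0,0,0,0,0,-0.01,0.62,0,0,0,0,0,-0.03,0.62,0,0,0,0,0,-0.07,0.62,0,0,0,0,0,-0.11,0.62,0,0,0,0,0,-0.15,0.62,0,0,0,0,0,-0.18,0.62,0,0,0,0,0,-0.18,0.62,0,0,0,0,0,-0.18,0.62]'

```text
clock: 19.58
position: [0.5364, -0.2155, 0.2437]
ee_rot: [0.987, 0.159, 0.0, 0.0]
ft_force: [0.2, -0.8, -0.9]
grip_width: 0.621
grasp_force: 0.0
```

```bash
python3 - <<'E'
from h import *
import cv2
for X in ([.5375,-.216,.024],[.5375,-.216,.114],[.506,-.135,.024],[.506,-.135,.081]): print(np.round(proj('wrist',np.array(X)),1))
w=viewer.camera('wrist')[:,:,::-1]
c=viewer.camera('scene')[190:280,135:255,::-1]
f=lambda a,k:cv2.resize(a,None,fx=k,fy=k,interpolation=2)
o=np.zeros((384,800,3),np.uint8);o[:384,:512]=w;a=f(c,2.4);o[:a.shape[0],512:]=a
cv2.imwrite("pics/w6.png",o)
E
```

```text
[257. 161.]
[257.4 181.1]
[186.2 165.2]
[174.1 177. ]
```

View pics/w6.png

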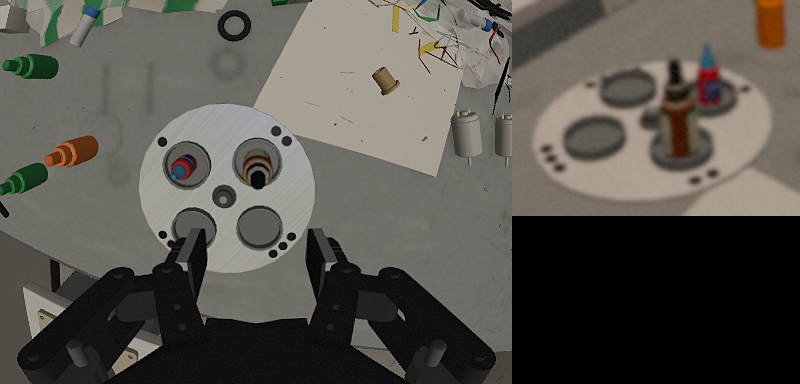

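Both bottles stand upright near the centres of their cups. The dropper's tip is at (258,180) against a predicted (257,181), and the red tip is at (176,175) against (174,177). The arm is clear, so I'm handing in.

```bash
python3 -c "
from workcell import manip
print(manip.hand_in())"
```

```text
the job is handed in; nothing more can be done
None
```

The job is handed in at about 20 s of the 64 s allowed: in the last pictures the threadlock bottle stood upright in the one-dot cup and the dropper bottle in the two-dot cup, with the arm clear; the hand-in call returned no verdict.

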